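Set the guide screw of a tube holder's sliding stop

ROBOT

A 7-joint arm with a two-finger parallel gripper is mounted at the origin on the work surface. World frame = base frame: x ahead of the robot, y to its left, z up, the work surface at z = 0. Lengths are in m, angles in rad, forces in N, time in s.
With the tool pointing down it reaches from about 0.4 to 0.875 m from the base axis. Payload 19.3 kg.
Tool frame: the origin (TCP) lies on the centre line of the jaws, within the pads' length; the fingertips stand 19 mm ahead of it and the grasp point (between the pads) is the TCP; x points along the fingers, z is the direction in which the jaws open and shut, and the axes are right-handed (so a half turn about x gives the same grasp; the last joint's range is limited). The gripper opens to 85 mm and grips with 20 to 120 N. Pads are 22 mm wide; open, the fingers measure 114 mm over their backs; the gripper's body (76 mm by 85 mm) begins 54 mm behind the grasp point. The pads swing forward as they close: fully open they stand 13 mm farther back than shut.
Start: joints at [-1.331, 0.521, -0.036, 1.599, 0.021, 1.021, -0.113], TCP at [0.191, 0.595, 0.25] pointing down, gripper open.
Joint ranges: [-2.91, 2.91], [-0.3, 2.13], [-1.5, 1.42], [0.17, 2.43], [-1.26, 4.41], [0.16, 1.93], [-2.52, 2.52]. Speed limits (rad/s): [1.89, 1.89, 2.39, 2.39, 3.01, 3.01, 3.01].

INTERFACE

Orientations are given as a rotation vector (axis times angle).
In Python, from plant import manip gives the robot as it stands. The module is installed in compiled form; this text tells all that it offers.
- The arm moves only by the tool carry_out, never from a script. Its argument "rows" is a list of rows, each a list of 5 numbers: the opening, from -1 (shut) to 1 (fully open), then the shift along the tool's x, y, z in mm, then the turn about the tool's x in degrees. A call has 1 to 12 rows; each row shifts and turns the commanded pose from where the row before left it, along the tool's axes as they then stand; what a row does not reach is not made up. A row lasts 1/12 s, in which the tool goes at most 41.7 mm and 7.16 degrees, less where a joint would pass 70% of its speed; a pose out of reach is approached as far as the arm can. A call with a gripper value outside its range is refused whole. The fingers move at their own pace and stop on an object; "squeeze" is the grip in N (left out, the last holds). Time passes only in rows, so rows that do not move let the fingers close. It gives the time, the measured TCP pose, the force and the opening at its end, in the units of the state.
- manip.get_obs(): the state, without advancing time (a new reading comes with each control period).
- manip.get_image(name): name is "scene" or "top" or "wrist"; returns the picture (400x640x3 uint8, red, green, blue); there is no depth.
- manip.camera_model(name): a dict with "fx", "fy", "cx", "cy" (pixels), "k1" (the pictures are not rectified: a ray, as slopes to the right and down, at radius r is drawn at 1 + k1 r^2 times it, then the intrinsics apply), "position" and "attitude" of the camera in the world. Camera axes: x right, y down, z forward; pixel columns grow to the right and rows downward; lengths in m; the calibration is good to about 2 mm. A picture is of the moment at which its call begins: read the wrist's pose just before it. camera_model takes no time and is no camera call; for the wrist camera it gives the pose at the moment of the call.
- manip.sign_off(): hands the job in, once; it reports no verdict.
The state is a dict: "t": time; "qpos": joint angles; "joint_velocities": joint speeds; "joint_efforts": joint torques, N m; "tcp_pos": TCP position; "tool_rot": TCP orientation; "ft_force": force on the tool from outside, world axes, zero at the start; "torque": the same for the moment, N m; "opening": finger opening in m.
Only numpy, scipy, OpenCV 4.12 (cv2) and the standard library are available. Lean on these libraries where they do the work, as an engineer would, in place of code of your own. Each camera call takes 0.05 s, during which the arm holds its last target. There are 200 camera calls.

TASK

Push the sliding stop of the clear tube holder forward until it is right up against the white end block at the front. There, run its white wing screw gently down (clockwise) until it bottoms snugly, without forcing it, and then back it off a quarter turn so that the stop is guided but not clamped; leave the stop against the block, let go, and leave the other things on the bench alone.

Things in the scene. Friction and masses are not known exactly. Their poses are not given: they have to be found in the camera images.
- holder: Tube holder, fixed on a 6 mm yellow mat: black base (foot 210 x 150 mm, box 88 mm high), on it a clear tube (diameter 56, axis along x, 115 mm above the underside), at its front end a clear double plate (90 mm wide, top 156 mm up). Origin: centre of the underside. +x: along the tube, from front plate to rear; z up. A rail 14 mm wide runs along the tube's top, 145 mm above the underside.
- end_block (a point): Ivory-white end block on the tube's top near the front plate (12 mm along the tube, 30 across, its top 155 mm above the holder's underside). This point: middle of the top edge of its rear face, which the stop's saddle comes up against. A like block ends the travel at the rear.
- stop (a joint): Travel of the sliding stop along the tube, in m: 0 when up against the front end block, growing to the rear (holder's +x), at most 0.085. It slides with about 2.5 N of friction and stays where it is left. It starts 30 to 65 mm from the block; it counts as home within 2 mm.
- saddle_top (a point): Centre of the top face of the stop's black saddle (34 mm along the tube, 36 across, this face 165 mm above the holder's underside and 10 mm above the end block), on the wing screw's axis. A white plug hangs from it inside the tube. The saddle slides along the tube and does not turn.
- wing (a point): Ivory-white nylon wing screw, upright in the middle of the saddle. This point: on its axis, 26 mm above the saddle's top face, a good height to grip. The wing is a flat bar 36 mm long (along this point's x), 9 mm thick (y) and 24 mm high, its top 11 mm above this point; below it a stem 13 to 19 mm across. Fingertips may go 22 mm below this point before meeting the saddle. z up.
- wing_dot (a point): Small red dot on the wing's top, 13 mm from the screw's axis, at the wing's +x end. Clockwise seen from above runs the screw's pad down (right-hand thread, 1 mm a turn); the wing itself stays at about the same height. It starts 1.0 to 2.5 rad short of bottoming; where the wing points when it bottoms differs at every start and is marked nowhere.
- insert_top (a point): Centre of the top face of the brass insert (25 mm flange, 1 mm proud of the saddle) in which the wing screw is threaded. It is pressed into the saddle and must not turn: if the bottomed screw is forced with about 0.7 N m or more, the insert breaks loose and spins. z up, x along the holder's x while sound.
- pad (a point): Centre of the underside of the screw's pad (12 mm disc, does not turn), inside the saddle. It sinks 1 mm per turn of the screw (a quarter turn is only 0.25 mm), until it meets the seat.
- seat (a point): Point of the rail's top face, on the screw's axis, on which the pad bottoms. z up. The screw turns freely with about 0.04 N m; when the pad meets the seat it stops dead and the torque rises at once: 0.2 to 0.5 N m is snug. The quarter turn is counted back from there and may be off by 25 degrees.
- spare_screw: A spare white wing screw lying flat near the holder (52 mm long, wing 34 x 24 x 9 mm); not to be used. Origin: underside.
- spare_plug: A spare white plug disc, 47 mm across, 12 mm high, lying near the holder; leave alone. Origin: centre of the underside.
- vial: A small amber vial, 25 mm across, 48 mm high, near the holder; leave alone. Origin: centre of the underside.
- jar: A white jar, 44 mm across, 45 mm high, near the holder; leave alone. Origin: centre of the underside.
- syringe: A capped plastic syringe without needle, about 120 mm long, lying on the bench to the left; leave alone. Origin: underside.
- forceps: Steel forceps, about 115 mm long, lying on the bench to the right; leave alone. Origin: underside.
- wash_bottle: A white bottle with red cap, 64 mm across, 150 mm high, to the right; leave alone. Origin: centre of the underside.
- beaker: An empty glass beaker, 64 mm across, 75 mm high, to the left; leave alone. Origin: centre of the underside.

How it is judged:
By the outcome, as a careful person would: the job done as asked, in the order asked, and still so for the second after the job is handed in, with the robot touching nothing.
It also fails if it takes over 56 s, if anything falls off the work surface, if the arm or the gripper's body presses on something with over 40 N, if the wrist force passes 120 N, or if a joint passes its speed limit or range.

## Working session

There is one attempt and no reset: what is moved stays moved. The work goes in short steps, Python scripts to look and compute and a tool call to move; the robot and the scene stay as the last step left them, time stands still between calls to the robot, and variables do not carry over. Pictures are saved under pics/ and viewed, about 8 in all and at most 12, crops included, and the job is handed in when it is done.

Besides the shell and the picture viewer there is one more tool, called after "Call:" by a JSON object that holds its "fn" and its "kwargs". carry_out: Moves the arm, as the interface text tells. Its arguments: {"type":"object","properties":{"rows":{"type":"array","items":{"type":"array","items":{"type":"number"}}},"squeeze":{"type":"number"}},"required":["rows"]}

```bash
mkdir -p pics; cat > h.py <<'E'
import numpy as np, cv2
from scipy.spatial.transform import Rotation as R
from plant import manip
def cam(n):
    m=manip.camera_model(n); a=np.array(m['attitude'],float)
    Rm=a if a.shape==(3,3) else (R.from_rotvec(a).as_matrix() if a.size==3 else R.from_quat(a).as_matrix())
    return m,Rm,np.array(m['position'])
def proj(n,P,c=None):
    m,Rm,p=c or cam(n); q=(np.atleast_2d(P)-p)@Rm; s=q[:,:2]/q[:,2:]
    s=s*(1+m['k1']*(s**2).sum(1,keepdims=True)); return s*[m['fx'],m['fy']]+[m['cx'],m['cy']]
def ray(n,uv,c=None):
    m,Rm,p=c or cam(n); d=(np.array(uv,float)-[m['cx'],m['cy']])/[m['fx'],m['fy']]; s=d.copy()
    for _ in range(20): s=d/(1+m['k1']*(s@s))
    return p,Rm@np.r_[s,1]
def atz(n,uv,z,c=None):
    p,d=ray(n,uv,c); return p+d*(z-p[2])/d[2]
def shot(n,f):
    c=cam(n); im=manip.get_image(n)[:,:,::-1].copy(); cv2.imwrite('pics/'+f,im); return im,c
def obs():
    o=manip.get_obs(); print('t',round(o['t'],3),'tcp',np.round(o['tcp_pos'],4),'rot\n',np.round(R.from_rotvec(o['tool_rot']).as_matrix(),3) if np.size(o['tool_rot'])==3 else o['tool_rot'],'F',np.round(o['ft_force'],2),'M',np.round(o['torque'],3),'op',round(float(o['opening']),4),'q',np.round(o['qpos'],3)); return o
E
python3 - <<'E'
from h import *
obs()
for n in('scene','top','wrist'):
    print(n,manip.camera_model(n))
    shot(n,n+'0.png')
a=cv2.imread('pics/scene0.png');b=cv2.imread('pics/top0.png')
E
```

```text
t 0.0 tcp [0.1905 0.5949 0.2497] rot
 [[-0.    -0.952  0.305]
 [-0.001  0.305  0.952]
 [-1.    -0.    -0.001]] F [0.13 0.42 0.2 ] M [-0.045 -0.004 -0.058] op 0.0855 q [-1.331  0.522 -0.036  1.6    0.021  1.021 -0.113]
scene {'fx': 504.1475730135589, 'fy': 504.1475730135589, 'cx': 315.5803366906145, 'cy': 196.00932978553152, 'k1': 0.023684454782306616, 'position': array([ 1.1308094 , -0.77331047,  1.20965383]), 'attitude': array([-2.33397944, -0.71953801,  0.29204192])}
top {'fx': 389.6398704057143, 'fy': 389.6398704057143, 'cx': 324.0006994531285, 'cy': 201.30249553879665, 'k1': -0.08134936778312184, 'position': array([0.4389238 , 0.00993275, 1.43943081]), 'attitude': array([-2.20247894,  2.14971794, -0.13018251])}
wrist {'fx': 279.38920762688804, 'fy': 279.38920762688804, 'cx': 318.05455633173693, 'cy': 198.93863268741262, 'k1': -0.03371431521842962, 'position': array([0.11075184, 0.6202724 , 0.37386638]), 'attitude': array([2.31236466, 1.68592948, 0.27915463])}
```

View pics/top0.png

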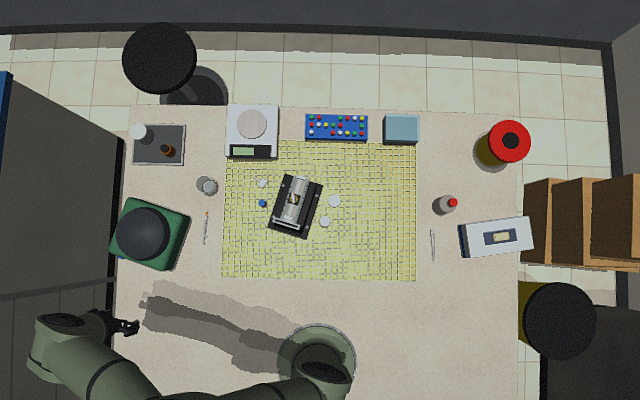

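View pics/scene0.png

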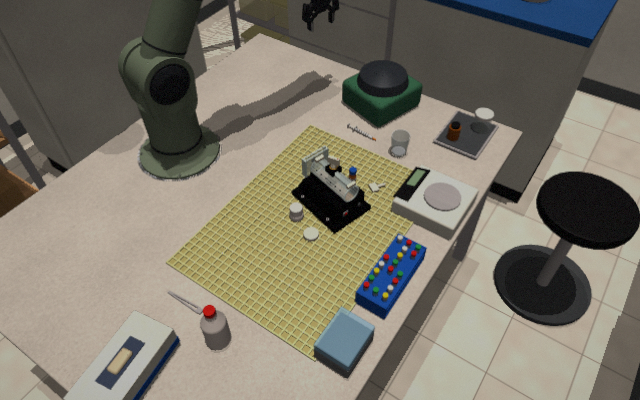

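The holder is near top px (295,205) and scene px (333,185). Next, enlarged crops of both.

```bash
python3 - <<'E'
from h import *
a=cv2.imread('pics/top0.png')[165:245,255:335];b=cv2.imread('pics/scene0.png')[140:235,285:380]
cv2.imwrite('pics/c1.png',np.hstack([cv2.resize(x,(400*1,400),interpolation=cv2.INTER_CUBIC) for x in(a,b)]))
for uv in [(295,205),(294,198)]: print(atz('top',uv,.17))
E
```

```text
[0.55587962 0.08501    0.17      ]
[0.57881612 0.08899678 0.17      ]
```

View pics/c1.png

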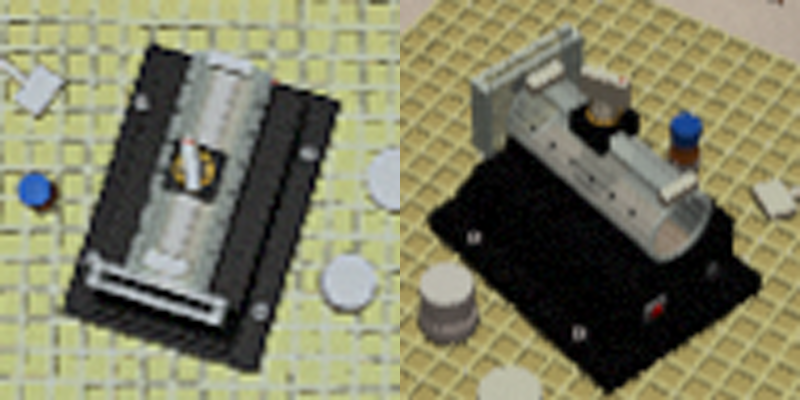

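The top crop shows the front plate nearest the robot, so holder +x points away from it. The wing is at about top px (293,199), with its red dot at the far end. I'll move above it.

Call:
{"fn": "carry_out", "kwargs": {"rows": [[1, -4, -33, -22.5, 0], [1, -4, -33, -22.5, 0], [1, -4, -33, -22.5, 0], [1, -4, -33, -22.5, 0], [1, -4, -33, -22.5, 0], [1, -4, -33, -22.5, 0], [1, -4, -33, -22.5, 0], [1, -4, -33, -22.5, 0], [1, -4, -33, -22.5, 0], [1, -4, -33, -22.5, 0], [1, -4, -33, -22.5, 0], [1, -4, -33, -22.5, 0]], "squeeze": 30}}

```text
t: 1.15
tcp_pos: [0.4862, 0.2155, 0.2986]
tool_rot: [-0.978, 1.34, 0.978]
ft_force: [0.2, -0.2, -0.5]
opening: 0.0853
```

Call:
{"fn": "carry_out", "kwargs": {"rows": [[1, 0, -33, -23, 0], [1, 0, -33, -23, 0], [1, 0, -33, -23, 0], [1, 0, -20, -14, 0], [1, 0, 0, 0, 0], [1, 0, 0, 0, 0]]}}

```text
t: 1.65
tcp_pos: [0.5737, 0.1007, 0.2978]
tool_rot: [-0.976, 1.342, 0.976]
ft_force: [-0.2, -0.2, 0.5]
opening: 0.0853
```

```bash
python3 - <<'E'
from h import *
obs(); im,c=shot('wrist','w1.png')
print(proj('wrist',[[.579,.089,.197]],c)); print(cam('wrist')[2])
E
```

```text
t 1.65 tcp [0.5737 0.1007 0.2978] rot
 [[-0.001 -0.952  0.307]
 [-0.     0.307  0.952]
 [-1.     0.    -0.001]] F [-0.23 -0.24  0.51] M [ 0.064 -0.001  0.013] op 0.0853 q [-0.391  0.411  0.161  1.666 -0.073  1.072  1.05 ]
[[307.66995181 215.7597526 ]]
[0.49352504 0.12729538 0.42207197]
```

View pics/w1.png

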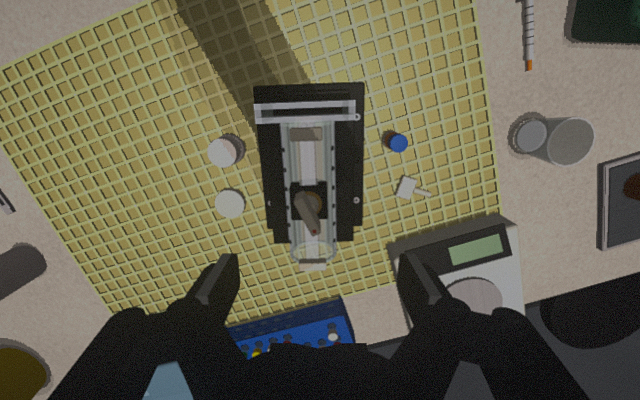

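```bash
python3 - <<'E'
from h import *
a=cv2.imread('pics/w1.png')[80:280,240:380]
cv2.imwrite('pics/c2.png',cv2.resize(a,None,fx=3,fy=3,interpolation=cv2.INTER_CUBIC)[:600])
E
```

```text
(no output)
```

View pics/c2.png

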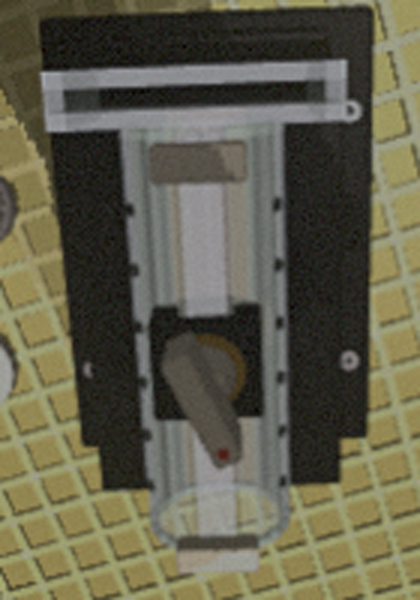

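The crop shows the wing's ends at about wrist px (300,195) and (316,233), the dot at (314,231), the saddle's centre at (309,201) and the end block just behind the front plate.

```bash
cat > w.py <<'E'
from h import *
from scipy.spatial.transform import Rotation as R
m=manip.camera_model('wrist')
c=cam('wrist')
f=lambda u,v,z: atz('wrist',(240+u/3,80+v/3),z,c)
P=[f(155,305,.171),f(260,305,.171),f(262,418,.171),f(155,420,.171)]
print('saddle',np.mean(P,0)); print('size',np.linalg.norm(P[1]-P[0]),np.linalg.norm(P[2]-P[1]))
ax=(P[2]+P[3]-P[0]-P[1]);print('saddle yaw',np.degrees(np.arctan2(ax[1],ax[0])))
e=(f(48,130,.162)-f(348,116,.162));print('plate y dir; x yaw',np.degrees(np.arctan2(e[1],e[0]))+90, np.linalg.norm(e))
print('block',f(197,180,.161),f(197,170,.161))
a,b=f(183,348,.208),f(226,452,.208);print('wing',(a+b)/2,np.linalg.norm(b-a),np.degrees(np.arctan2(*(b-a)[1::-1])),'dot',f(223,454,.208))
print('topcam wing', atz('top',(255+190/5,165+167/5),.208),'dot',atz('top',(255+187/5,165+143/5),.208))
o=manip.get_obs();T=R.from_rotvec(o['tool_rot']).as_matrix()
print('d tool',((a+b)/2-o['tcp_pos'])@T*1000)
E
python3 w.py
```

```text
saddle [0.57452905 0.09246973 0.171     ]
size 0.03255604178972818 0.03796876223846031
saddle yaw -17.96074035660898
plate y dir; x yaw -15.302500547543488 0.09027274076516432
block [0.52006802 0.10672623 0.161     ] [0.51719795 0.10769374 0.161     ]
wing [0.57278005 0.09333157 0.208     ] 0.032814513203115896 2.605373346266582 dot [0.58950007 0.09308328 0.208     ]
topcam wing [0.57327024 0.08976552 0.208     ] dot [0.58857863 0.09215981 0.208     ]
d tool [89.93032323 -2.36438334 -8.4429471 ]
```

Call:
{"fn": "carry_out", "kwargs": {"rows": [[1, 0, 0, -2, -6.8], [1, 0, 0, -3, -6.8], [1, 0, 0, -3, -6.8], [1, 20, 0, 0, 0], [1, 20, 0, 0, 0], [1, 20, 0, 0, 0], [1, 20, 0, 0, 0], [1, 12, 0, 0, 0], [1, 8, 0, 0, 0], [1, 0, 0, 0, 0], [1, 0, 0, 0, 0]]}}

```text
t: 2.62
tcp_pos: [0.5719, 0.0949, 0.1987]
tool_rot: [-1.244, 1.186, 1.244]
ft_force: [0.1, -0.1, 0.8]
opening: 0.085
```

```bash
python3 - <<'E'
from h import *
obs(); im,c=shot('wrist','w2.png')
cv2.imwrite('pics/c3.png',cv2.resize(im[150:400,160:480],(640,500)))
print(proj('wrist',[[.5745,.0925,.208],[.5875,.0931,.208]],c))
E
```

```text
t 2.617 tcp [0.5719 0.0949 0.1987] rot
 [[ 0.    -0.999 -0.047]
 [ 0.    -0.047  0.999]
 [-1.    -0.     0.   ]] F [ 0.14 -0.11  0.81] M [ 0.013  0.002 -0.026] op 0.085 q [-0.317  0.511  0.07   1.777 -0.046  0.855  1.393]
[[313.4081006  289.75880677]
 [313.55737761 311.19749134]]
```

View pics/c3.png

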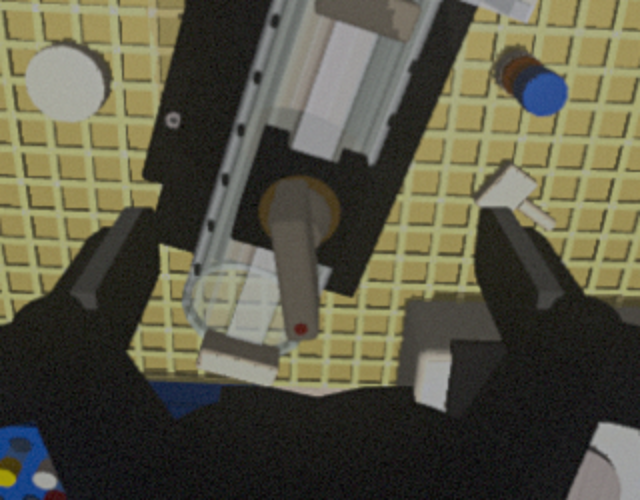

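Joint 7 rises with anticlockwise turns, so it has 3.9 rad of clockwise range, which is enough. The dot is at wrist px (310,314), so I need about 4 mm in -y, 4 mm forward and 5° more turn before I grip.

Call:
{"fn": "carry_out", "kwargs": {"rows": [[1, 0, -2, -2, -2.5], [1, 1, -2, -2, -2.5], [-1, 0, 0, 0, 0], [-1, 0, 0, 0, 0], [-1, 0, 0, 0, 0], [-1, 0, 0, 0, 0], [-1, 0, 0, 0, 0], [-1, 0, 0, 0, 0], [-1, 0, 0, 0, 0], [-1, 0, 0, 0, 0]], "squeeze": 30}}

```text
t: 3.5
tcp_pos: [0.5763, 0.0901, 0.1974]
tool_rot: [-1.307, 1.144, 1.306]
ft_force: [-0.2, -2.7, 1.9]
opening: 0.0131
```

```bash
python3 - <<'E'
from h import *
obs(); im,c=shot('wrist','w3.png')
cv2.imwrite('pics/c4.png',cv2.resize(im[150:400,160:480],(640,500)))
E
```

```text
t 3.5 tcp [0.5763 0.0901 0.1974] rot
 [[ 0.    -0.991 -0.133]
 [-0.    -0.133  0.991]
 [-1.     0.    -0.   ]] F [-0.16 -2.68  1.86] M [-0.817  0.117  0.058] op 0.0131 q [-0.291  0.517  0.049  1.768 -0.031  0.857  1.475]
```

View pics/c4.png

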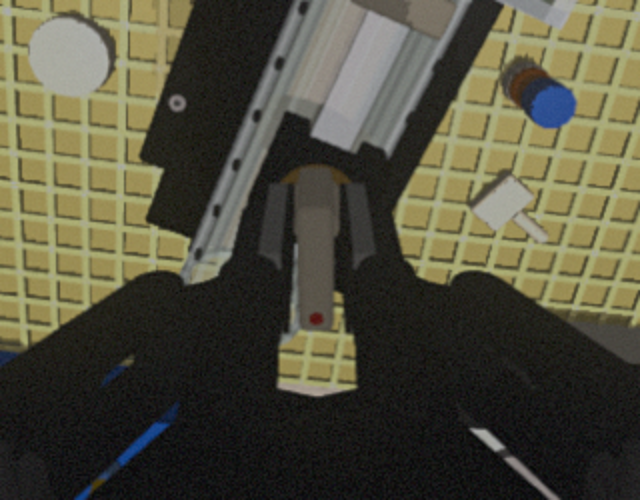

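The wing is aligned and nearly centred between the pads, with the dot at crop (316,318). The opening is 13 mm and still closing, so I'll let it finish.

Call:
{"fn": "carry_out", "kwargs": {"rows": [[-1, 0, 0, 0, 0], [-1, 0, 0, 0, 0], [-1, 0, 0, 0, 0]]}}

```text
t: 3.8
tcp_pos: [0.5763, 0.0902, 0.1973]
tool_rot: [-1.307, 1.144, 1.307]
ft_force: [-0.5, -6.0, 3.1]
opening: 0.013
```

```bash
python3 - <<'E'
from h import *
o=obs(); T=R.from_rotvec(o['tool_rot']).as_matrix()
for y in(-15,-17,-18):
    a=np.radians(y); d=-np.array([np.cos(a),np.sin(a),0]); print(y,'toward front, per mm in tool',np.round(d@T,3))
E
```

```text
t 3.8 tcp [0.5763 0.0902 0.1973] rot
 [[-0.    -0.991 -0.133]
 [-0.    -0.133  0.991]
 [-1.     0.    -0.   ]] F [-0.45 -5.96  3.12] M [-1.20e+00  1.37e-01 -1.00e-03] op 0.013 q [-0.291  0.518  0.049  1.768 -0.031  0.857  1.475]
-15 toward front, per mm in tool [-0.     0.923  0.385]
-17 toward front, per mm in tool [-0.     0.909  0.417]
-18 toward front, per mm in tool [-0.     0.902  0.433]
```

The opening reads 13 mm, not 9, so the fingertips are probably on the 13 mm stem below the wing. I'll open slightly, raise 9 mm, move 1 mm in the direction of the force and grip again.

Call:
{"fn": "carry_out", "kwargs": {"rows": [[-0.4, 0, 0, 0, 0], [-0.4, 0, 0, 0, 0], [-0.4, -5, 0, -1, 0], [-0.4, -4, 0, 0, 0], [-1, 0, 0, 0, 0], [-1, 0, 0, 0, 0], [-1, 0, 0, 0, 0], [-1, 0, 0, 0, 0], [-1, 0, 0, 0, 0], [-1, 0, 0, 0, 0]]}}

```text
t: 4.63
tcp_pos: [0.5768, 0.0897, 0.2069]
tool_rot: [-1.307, 1.142, 1.306]
ft_force: [-0.5, 0.4, 9.5]
opening: 0.0081
```

```bash
python3 -c "
from h import *
obs()"
```

```text
t 4.633 tcp [0.5768 0.0897 0.2069] rot
 [[ 0.001 -0.991 -0.133]
 [ 0.001 -0.133  0.991]
 [-1.    -0.001  0.   ]] F [-0.54  0.35  9.46] M [0.132 0.336 0.02 ] op 0.0081 q [-0.291  0.506  0.049  1.759 -0.031  0.876  1.477]
```

The opening is now 8 mm, so it has the wing. I'll push toward the block.

Call:
{"fn": "carry_out", "kwargs": {"rows": [[-1, 0, 2.7, 1.25, 0], [-1, 0, 3.6, 1.65, 0], [-1, 0, 3.6, 1.65, 0], [-1, 0, 3.6, 1.65, 0], [-1, 0, 3.6, 1.65, 0], [-1, 0, 3.6, 1.65, 0], [-1, 0, 3.6, 1.65, 0], [-1, 0, 1.8, 0.8, 0], [-1, 0, 1.8, 0.8, 0], [-1, 0, 0, 0, 0]]}}

```text
t: 5.47
tcp_pos: [0.5475, 0.0983, 0.207]
tool_rot: [-1.308, 1.142, 1.305]
ft_force: [0.5, -1.4, 7.0]
opening: 0.008
```

```bash
python3 -c "
from h import *
obs()"
```

```text
t 5.467 tcp [0.5475 0.0983 0.207 ] rot
 [[ 0.002 -0.991 -0.133]
 [ 0.    -0.133  0.991]
 [-1.    -0.002 -0.   ]] F [ 0.52 -1.42  7.01] M [-0.558  0.015 -0.039] op 0.008 q [-0.319  0.465  0.047  1.831 -0.027  0.845  1.445]
```

Call:
{"fn": "carry_out", "kwargs": {"rows": [[-1, 0, 1.4, 0.6, 0], [-1, 0, 1.4, 0.6, 0], [-1, 0, 1.4, 0.6, 0], [-1, 0, 0.9, 0.4, 0]]}}

```text
t: 5.8
tcp_pos: [0.5424, 0.0997, 0.207]
tool_rot: [-1.308, 1.142, 1.305]
ft_force: [1.9, -3.5, 8.1]
opening: 0.0081
```

Call:
{"fn": "carry_out", "kwargs": {"rows": [[-1, 0, 0.9, 0.4, 0], [-1, 0, 0.9, 0.4, 0]]}}

```text
t: 5.97
tcp_pos: [0.5406, 0.1002, 0.207]
tool_rot: [-1.308, 1.142, 1.305]
ft_force: [2.4, -2.9, 6.9]
opening: 0.0084
```

Call:
{"fn": "carry_out", "kwargs": {"rows": [[-1, 0, 0.9, 0.4, 0], [-1, 0, 0.9, 0.4, 0]]}}

```text
t: 6.13
tcp_pos: [0.5387, 0.1007, 0.207]
tool_rot: [-1.308, 1.142, 1.305]
ft_force: [2.5, -3.7, 7.5]
opening: 0.0085
```

Call:
{"fn": "carry_out", "kwargs": {"rows": [[-1, 0, 0.9, 0.4, 0], [-1, 0, 0.9, 0.4, 0]]}}

```text
t: 6.3
tcp_pos: [0.5372, 0.1012, 0.207]
tool_rot: [-1.308, 1.141, 1.304]
ft_force: [8.2, -5.1, 4.2]
opening: 0.0081
```

Call:
{"fn": "carry_out", "kwargs": {"rows": [[-1, 0, 0.9, 0.4, 0], [-1, 0, 0.9, 0.4, 0]]}}

```text
t: 6.47
tcp_pos: [0.5362, 0.1014, 0.2071]
tool_rot: [-1.309, 1.14, 1.302]
ft_force: [13.6, -6.3, -0.4]
opening: 0.008
```

Call:
{"fn": "carry_out", "kwargs": {"rows": [[-1, 0, 0.9, 0.4, 0], [-1, 0, 0.9, 0.4, 0]]}}

```text
t: 6.63
tcp_pos: [0.5351, 0.1016, 0.2072]
tool_rot: [-1.31, 1.14, 1.301]
ft_force: [20.8, -8.6, -4.2]
opening: 0.0087
```

The force rises steadily from x≈0.538, so the stop is on the block. I'll relax the push and check with a picture.

Call:
{"fn": "carry_out", "kwargs": {"rows": [[-1, 0, -1.2, -0.5, 0], [-1, 0, -1.2, -0.5, 0], [-1, 0, 0, 0, 0]]}}

```text
t: 6.88
tcp_pos: [0.5362, 0.1013, 0.207]
tool_rot: [-1.308, 1.142, 1.304]
ft_force: [6.6, -5.0, 5.4]
opening: 0.0081
```

```bash
python3 - <<'E'
from h import *
obs(); im,c=shot('wrist','w4.png')
cv2.imwrite('pics/c5.png',cv2.resize(im[130:330,200:440],(720,600),interpolation=cv2.INTER_CUBIC))
E
```

```text
t 6.883 tcp [0.5362 0.1013 0.207 ] rot
 [[ 0.003 -0.991 -0.132]
 [-0.    -0.132  0.991]
 [-1.    -0.003 -0.001]] F [ 6.57 -5.04  5.4 ] M [-1.191 -1.423  0.055] op 0.0081 q [-0.33   0.448  0.046  1.859 -0.025  0.832  1.432]
```

View pics/c5.png

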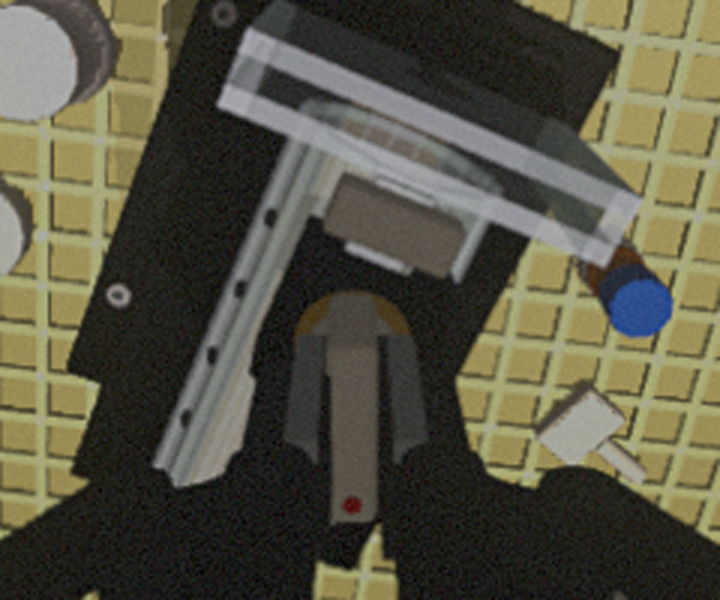

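```bash
python3 - <<'E'
from h import *
c=cam('wrist')
f=lambda u,v,z: atz('wrist',(200+u/3,130+v/3),z,c)
ex=np.array([np.cos(np.radians(-17)),np.sin(np.radians(-17)),0])
ref=np.array([.5362,.1013,0])
for n,u,v,z in [('block rear edge mid',395,253,.161),('block rear L',325,230,.161),('block rear R',455,277,.161),('strip end z.151',375,265,.151),('plate rear edge top L',220,105,.162),('plate R',608,262,.162),('insert back',352,292,.172),('insert L',297,330,.172),('insert R',412,330,.172),('dot',352,505,.208)]:
    P=f(u,v,z); print(n,np.round(P,4),'along',round((P-ref)@ex*1000,1))
ey=np.array([-ex[1],ex[0],0])
B=f(395,253,.161)
for s in (17,19,24):
  print(s)
  for z in(.151,.161,.171): print(z,(proj('wrist',ref*[1,1,0]-ex*s/1000+[0,0,z],c)-[200,130])*3)
E
```

```text
block rear edge mid [0.5204 0.1079 0.161 ] along -17.0
block rear L [0.5171 0.0921 0.161 ] along -15.6
block rear R [0.5243 0.1219 0.161 ] along -17.4
strip end z.151 [0.528  0.1048 0.151 ] along -8.9
plate rear edge top L [0.4924 0.0675 0.162 ] along -32.0
plate R [0.516  0.1544 0.162 ] along -34.8
insert back [0.5259 0.0992 0.172 ] along -9.3
insert L [0.5361 0.0888 0.172 ] along 3.6
insert R [0.5329 0.1129 0.172 ] along -6.5
dot [0.5505 0.1026 0.208 ] along 13.3
17
0.151 [[386.17275402 233.76220726]]
0.161 [[387.77680969 250.10249439]]
0.171 [[389.55437011 268.21930952]]
19
0.151 [[389.90122926 226.33173638]]
0.161 [[391.70400387 242.34105488]]
0.171 [[393.70255331 260.09761572]]
24
0.151 [[399.32315375 207.55211827]]
0.161 [[401.63397723 222.71257399]]
0.171 [[404.1982356  239.54354089]]
```

By the calibration the screw axis is 17 mm behind the block's rear edge, which means contact. The strip at (378,257) is the saddle's front face above the block. Now I'll turn clockwise.

Call:
{"fn": "carry_out", "kwargs": {"rows": [[-1, 0, 0, 0, 4], [-1, 0, 0, 0, 4], [-1, 0, 0, 0, 4], [-1, 0, 0, 0, 4], [-1, 0, 0, 0, 4], [-1, 0, 0, 0, 4], [-1, 0, 0, 0, 4], [-1, 0, 0, 0, 4], [-1, 0, 0, 0, 4], [-1, 0, 0, 0, 4], [-1, 0, 0, 0, 4]]}}

```text
t: 7.85
tcp_pos: [0.5365, 0.1019, 0.2071]
tool_rot: [-0.728, 1.442, 0.726]
ft_force: [9.4, -1.4, 2.9]
opening: 0.0081
```

```bash
cat > s.py <<'E'
from h import *
o=manip.get_obs();T=R.from_rotvec(o['tool_rot']).as_matrix()
print('t',round(o['t'],2),'yaw z',round(np.degrees(np.arctan2(T[1,2],T[0,2])),2),'tcp',np.round(o['tcp_pos'],4),'F',np.round(o['ft_force'],1),'M',np.round(o['torque'],3),'op',round(float(o['opening']),4),'q7',round(o['qpos'][6],3),'e7',round(o['joint_efforts'][6],3))
E
python3 s.py
```

```text
t 7.85 yaw z 53.43 tcp [0.5365 0.1019 0.2071] F [ 9.4 -1.4  2.9] M [-0.162 -2.086  0.049] op 0.0081 q7 0.772 e7 2.292
```

Call:
{"fn": "carry_out", "kwargs": {"rows": [[-1, 0, 0, 0, 2], [-1, 0, 0, 0, 2], [-1, 0, 0, 0, 2]]}}

```text
t: 8.1
tcp_pos: [0.5366, 0.102, 0.2071]
tool_rot: [-0.649, 1.468, 0.647]
ft_force: [9.7, -1.4, 2.3]
opening: 0.0081
```

```bash
python3 s.py
```

```text
t 8.1 yaw z 47.54 tcp [0.5366 0.102  0.2071] F [ 9.7 -1.4  2.3] M [-0.16  -2.155  0.059] op 0.0081 q7 0.684 e7 1.091
```

Call:
{"fn": "carry_out", "kwargs": {"rows": [[-1, 0, 0, 0, 2], [-1, 0, 0, 0, 2], [-1, 0, 0, 0, 2]]}}

```text
t: 8.35
tcp_pos: [0.5366, 0.1021, 0.2071]
tool_rot: [-0.568, 1.491, 0.566]
ft_force: [9.9, -1.2, 1.9]
opening: 0.008
```

```bash
python3 s.py
```

```text
t 8.35 yaw z 41.54 tcp [0.5366 0.1021 0.2071] F [ 9.9 -1.2  1.9] M [-0.059 -2.306  0.107] op 0.008 q7 0.596 e7 1.113
```

Call:
{"fn": "carry_out", "kwargs": {"rows": [[-1, 0, 0, 0, 2], [-1, 0, 0, 0, 2], [-1, 0, 0, 0, 2]]}}

```text
t: 8.6
tcp_pos: [0.5367, 0.1022, 0.2071]
tool_rot: [-0.486, 1.511, 0.485]
ft_force: [10.2, -1.3, 1.0]
opening: 0.008
```

```bash
python3 s.py
```

```text
t 8.6 yaw z 35.55 tcp [0.5367 0.1022 0.2071] F [10.2 -1.3  1. ] M [ 0.022 -2.36   0.059] op 0.008 q7 0.508 e7 1.109
```

Call:
{"fn": "carry_out", "kwargs": {"rows": [[-1, 0, 0, 0, 1.5], [-1, 0, 0, 0, 1.5], [-1, 0, 0, 0, 1.5]], "squeeze": 24}}

```text
t: 8.85
tcp_pos: [0.5368, 0.1022, 0.2071]
tool_rot: [-0.425, 1.524, 0.424]
ft_force: [10.9, -0.3, 1.2]
opening: 0.0082
```

```bash
python3 s.py
```

```text
t 8.85 yaw z 31.07 tcp [0.5368 0.1022 0.2071] F [10.9 -0.3  1.2] M [ 0.087 -2.456  0.044] op 0.0082 q7 0.442 e7 0.809
```

Call:
{"fn": "carry_out", "kwargs": {"rows": [[-1, 0, 0, 0, 1.5], [-1, 0, 0, 0, 1.5], [-1, 0, 0, 0, 1.5]]}}

```text
t: 9.1
tcp_pos: [0.5368, 0.1022, 0.2071]
tool_rot: [-0.364, 1.535, 0.363]
ft_force: [10.7, -0.8, -0.0]
opening: 0.0084
```

```bash
python3 s.py
```

```text
t 9.1 yaw z 26.57 tcp [0.5368 0.1022 0.2071] F [10.7 -0.8 -0. ] M [ 0.098 -2.564  0.052] op 0.0084 q7 0.376 e7 0.813
```

Call:
{"fn": "carry_out", "kwargs": {"rows": [[-1, 0, 0, 0, 1.5], [-1, 0, 0, 0, 1.5], [-1, 0, 0, 0, 1.5]]}}

```text
t: 9.35
tcp_pos: [0.5369, 0.1022, 0.2071]
tool_rot: [-0.302, 1.545, 0.302]
ft_force: [11.3, -0.7, 0.9]
opening: 0.0081
```

```bash
python3 s.py
```

```text
t 9.35 yaw z 22.07 tcp [0.5369 0.1022 0.2071] F [11.3 -0.7  0.9] M [ 0.137 -2.724  0.049] op 0.0081 q7 0.311 e7 0.81
```

Call:
{"fn": "carry_out", "kwargs": {"rows": [[-1, 0, 0, 0, 1.5], [-1, 0, 0, 0, 1.5], [-1, 0, 0, 0, 1.5]]}}

```text
t: 9.6
tcp_pos: [0.537, 0.1022, 0.2072]
tool_rot: [-0.241, 1.552, 0.24]
ft_force: [11.5, -0.6, 0.1]
opening: 0.0082
```

```bash
python3 s.py
```

```text
t 9.6 yaw z 17.57 tcp [0.537  0.1022 0.2072] F [11.5 -0.6  0.1] M [ 0.158 -2.761  0.126] op 0.0082 q7 0.245 e7 0.807
```

Call:
{"fn": "carry_out", "kwargs": {"rows": [[-1, 0, 0, 0, 1.5], [-1, 0, 0, 0, 1.5]]}}

```text
t: 9.77
tcp_pos: [0.537, 0.1022, 0.2072]
tool_rot: [-0.2, 1.556, 0.2]
ft_force: [11.4, 0.0, 0.1]
opening: 0.0082
```

```bash
python3 s.py; python3 s.py|cut -c1-5
```

```text
t 9.77 yaw z 14.57 tcp [0.537  0.1022 0.2072] F [11.4  0.   0.1] M [ 1.710e-01 -2.908e+00  2.000e-03] op 0.0082 q7 0.202 e7 0.805
t 9.7
```

Call:
{"fn": "carry_out", "kwargs": {"rows": [[-1, 0, 0, 0, 1.5], [-1, 0, 0, 0, 1.5]]}}

```text
t: 9.93
tcp_pos: [0.537, 0.1022, 0.2072]
tool_rot: [-0.158, 1.56, 0.159]
ft_force: [11.7, -0.5, -0.3]
opening: 0.0082
```

```bash
python3 s.py
```

```text
t 9.93 yaw z 11.57 tcp [0.537  0.1022 0.2072] F [11.7 -0.5 -0.3] M [ 0.168 -2.823  0.037] op 0.0082 q7 0.158 e7 0.803
```

Call:
{"fn": "carry_out", "kwargs": {"rows": [[-1, 0, 0, 0, 1.5], [-1, 0, 0, 0, 1.5], [-1, 0, 0, 0, 1.5]]}}

```text
t: 10.18
tcp_pos: [0.537, 0.1023, 0.2072]
tool_rot: [-0.097, 1.563, 0.097]
ft_force: [12.1, -0.3, 0.7]
opening: 0.0084
```

```bash
python3 s.py
```

```text
t 10.18 yaw z 7.07 tcp [0.537  0.1023 0.2072] F [12.1 -0.3  0.7] M [ 0.165 -2.868  0.037] op 0.0084 q7 0.093 e7 0.801
```

Call:
{"fn": "carry_out", "kwargs": {"rows": [[-1, 0, 0, 0, 1.5], [-1, 0, 0, 0, 1.5], [-1, 0, 0, 0, 1.5]]}}

```text
t: 10.43
tcp_pos: [0.5371, 0.1022, 0.2072]
tool_rot: [-0.035, 1.565, 0.036]
ft_force: [12.4, 0.1, 1.2]
opening: 0.0081
```

```bash
python3 s.py
```

```text
t 10.43 yaw z 2.57 tcp [0.5371 0.1022 0.2072] F [12.4  0.1  1.2] M [ 0.158 -2.983  0.032] op 0.0081 q7 0.028 e7 0.798
```

Call:
{"fn": "carry_out", "kwargs": {"rows": [[-1, 0, 0, 0, 1.5], [-1, 0, 0, 0, 1.5], [-1, 0, 0, 0, 1.5]]}}

```text
t: 10.68
tcp_pos: [0.5371, 0.1022, 0.2072]
tool_rot: [0.027, 1.565, -0.026]
ft_force: [13.3, -0.6, -0.9]
opening: 0.0081
```

```bash
python3 s.py
```

```text
t 10.68 yaw z -1.92 tcp [0.5371 0.1022 0.2072] F [13.3 -0.6 -0.9] M [ 0.127 -3.085  0.21 ] op 0.0081 q7 -0.037 e7 0.749
```

Call:
{"fn": "carry_out", "kwargs": {"rows": [[-1, 0, 0, 0, 1.5], [-1, 0, 0, 0, 1.5], [-1, 0, 0, 0, 1.5]]}}

```text
t: 10.93
tcp_pos: [0.537, 0.1021, 0.2072]
tool_rot: [0.088, 1.564, -0.087]
ft_force: [12.0, -1.0, 1.4]
opening: 0.0082
```

```bash
python3 s.py
```

```text
t 10.93 yaw z -6.38 tcp [0.537  0.1021 0.2072] F [12.  -1.   1.4] M [-0.13  -2.795  0.744] op 0.0082 q7 -0.101 e7 0.12
```

It has bottomed, but the torque rose to about 0.7 N m on the last step, more than I wanted. I'll unload in small steps and watch the unloading curve.

Call:
{"fn": "carry_out", "kwargs": {"rows": [[-1, 0, 0, 0, -2.25]]}}

```text
t: 11.02
tcp_pos: [0.5371, 0.1022, 0.2072]
tool_rot: [0.058, 1.565, -0.057]
ft_force: [13.1, 0.0, 2.5]
opening: 0.0083
```

```bash
python3 s.py
```

```text
t 11.02 yaw z -4.21 tcp [0.5371 0.1022 0.2072] F [13.1  0.   2.5] M [ 0.13  -3.213  0.285] op 0.0083 q7 -0.07 e7 -3.577
```

Call:
{"fn": "carry_out", "kwargs": {"rows": [[-1, 0, 0, 0, -2.25]]}}

```text
t: 11.1
tcp_pos: [0.5371, 0.1022, 0.2072]
tool_rot: [0.024, 1.565, -0.024]
ft_force: [12.3, -0.4, 1.3]
opening: 0.0083
```

```bash
python3 s.py
```

```text
t 11.1 yaw z -1.76 tcp [0.5371 0.1022 0.2072] F [12.3 -0.4  1.3] M [ 0.022 -3.002 -0.041] op 0.0083 q7 -0.034 e7 -1.664
```

Call:
{"fn": "carry_out", "kwargs": {"rows": [[-1, 0, 0, 0, -2.25]]}}

```text
t: 11.18
tcp_pos: [0.5371, 0.1022, 0.2072]
tool_rot: [-0.007, 1.565, 0.007]
ft_force: [11.8, 0.0, 0.3]
opening: 0.0079
```

```bash
python3 s.py
```

```text
t 11.18 yaw z 0.5 tcp [0.5371 0.1022 0.2072] F [11.8  0.   0.3] M [ 0.096 -2.986 -0.022] op 0.0079 q7 -0.002 e7 -1.292
```

Unloading follows nearly the same slope, with about 1° of hysteresis and no sudden drop, so I see no sign of the insert spinning. The bottom is at tool yaw ≈ -1.5°, so I'll back off to about 88.5°.

Call:
{"fn": "carry_out", "kwargs": {"rows": [[-1, 0, 0, 0, -4], [-1, 0, 0, 0, -4], [-1, 0, 0, 0, -4], [-1, 0, 0, 0, -4], [-1, 0, 0, 0, -4], [-1, 0, 0, 0, -4], [-1, 0, 0, 0, -4], [-1, 0, 0, 0, -4], [-1, 0, 0, 0, -4], [-1, 0, 0, 0, -4], [-1, 0, 0, 0, -4], [-1, 0, 0, 0, -4]]}}

```text
t: 12.18
tcp_pos: [0.5365, 0.1019, 0.2071]
tool_rot: [-0.663, 1.463, 0.661]
ft_force: [8.3, -1.4, 3.8]
opening: 0.0083
```

Call:
{"fn": "carry_out", "kwargs": {"rows": [[-1, 0, 0, 0, -4], [-1, 0, 0, 0, -4], [-1, 0, 0, 0, -4], [-1, 0, 0, 0, -4], [-1, 0, 0, 0, -4], [-1, 0, 0, 0, -4], [-1, 0, 0, 0, -4], [-1, 0, 0, 0, -4], [-1, 0, 0, 0, -4], [-1, 0, 0, 0, -4], [-1, 0, 0, 0, 0]]}}

```text
t: 13.1
tcp_pos: [0.5362, 0.1013, 0.2071]
tool_rot: [-1.193, 1.218, 1.189]
ft_force: [6.9, -4.5, 5.7]
opening: 0.0083
```

```bash
python3 s.py
```

```text
t 13.1 yaw z 88.63 tcp [0.5362 0.1013 0.2071] F [ 6.9 -4.5  5.7] M [-1.011 -1.512 -0.   ] op 0.0083 q7 1.296 e7 2.109
```

Call:
{"fn": "carry_out", "kwargs": {"rows": [[-0.5, 0, 0, 0, 0], [-0.2, 0, 0, 0, 0], [0, 0, 0, 0, 0], [0, 0, 0, 0, 0], [0, -10, 0, 0, 0], [0, -20, 0, 0, 0], [0, -20, 0, 0, 0], [0, -20, 0, 0, 0], [0.5, -20, 0, 0, 0], [1, 0, 0, 0, 0], [1, 0, 0, 0, 0]]}}

```text
t: 14.02
tcp_pos: [0.535, 0.1022, 0.2976]
tool_rot: [-1.189, 1.22, 1.188]
ft_force: [-0.2, -0.5, -0.2]
opening: 0.0769
```

```bash
python3 s.py; python3 - <<'E'
from h import *
im,c=shot('wrist','w5.png')
cv2.imwrite('pics/c6.png',cv2.resize(im[100:260,220:420],(750,600),interpolation=cv2.INTER_CUBIC))
E
```

```text
t 14.02 yaw z 88.4 tcp [0.535  0.1022 0.2976] F [-0.2 -0.5 -0.2] M [ 0.028  0.031 -0.   ] op 0.0769 q7 1.282 e7 -0.023
```

View pics/c6.png

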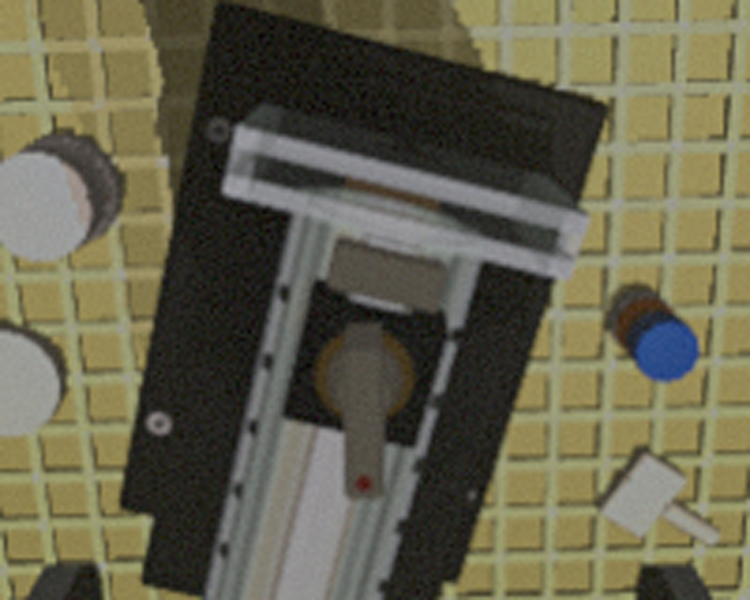

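The stop is at the block, with the dot at crop (364,483). I'll measure the gap and the wing's yaw.

```bash
python3 - <<'E'
from h import *
c=cam('wrist'); f=lambda u,v,z: atz('wrist',(220+u/3.75,100+v/3.75),z,c)
ex=np.array([np.cos(np.radians(-17)),np.sin(np.radians(-17)),0])
b=(f(332,282,.161)+f(440,310,.161))/2
s=(f(285,418,.171)+f(412,445,.171))/2
i=(f(316,375,.172)+f(414,378,.172))/2
fr=(f(347,297,.171)+f(412,312,.171))/2
print('block->saddle rear',(s-b)@ex*1000,'(home 34)  block->insert',(i-b)@ex*1000,'(home 17) block->strip end as saddle top front',(fr-b)@ex*1000)
print('if strip end on rail', (( f(347,297,.151)+f(412,312,.151))/2-b)@ex*1000)
d=f(364,483,.208); e=f(365,327,.208)
print('dot',d,'insert',i,'wing yaw',np.degrees(np.arctan2(*(d-i)[1::-1])),np.degrees(np.arctan2(*(d-e)[1::-1])),np.linalg.norm(d-i))
E
```

```text
block->saddle rear 34.64147844340966 (home 34)  block->insert 18.747356736821057 (home 17) block->strip end as saddle top front 0.00797447897489969
if strip end on rail 5.207884262343992
dot [0.5499918  0.10050154 0.208     ] insert [0.53741072 0.10101927 0.172     ] wing yaw -2.356462069827598 -2.0629775253717546 0.038138582003105076
```

```bash
python3 -c "
from h import *
print(manip.sign_off())"
```

```text
the job is handed in; nothing more can be done
None
```

The stop is against the front end block and the wing screw is backed off a quarter turn. However, I overshot the snug torque at the bottom, so the brass insert may have been stressed.

- **Stop:** I gripped the wing and slid the stop forward until the push force rose clearly, to about 20 N. The final picture puts the saddle's rear edge 34.6 mm behind the block's rear edge, against 34 mm when touching. The insert measured 18.7 mm against 17 mm, a less exact reading that leaves up to 1.7 mm. Both are inside the 2 mm limit.
- **Screw:** I turned it clockwise about 100° until it stopped dead, then back about 90° from that contact (tool yaw -1.5° to 88.6°). The wing's final direction in the picture matches the gripper to within 1°, so it did not slip noticeably.
- **Failed check (torque):** In the last tightening step the wrist moment read about 0.74 N m (noise about ±0.05), above the intended 0.2–0.5 and around the 0.7 N m limit. I had expected the light grip to cap the torque near 0.3 N m, and it didn't. The torque then fell off smoothly with about 1° of hysteresis and no sudden drop, so I don't think the insert spun, but I couldn't confirm that directly.
- **At hand-in:** The gripper was open and about 9 cm above the wing, touching nothing. I did not touch anything else on the bench. The job took about 14 s of the 56 s allowed.

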